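Nip a blank in the filing jig with its sunken knob

ROBOT

A 6-joint arm with a two-finger parallel gripper is mounted at the origin on the work surface. World frame = base frame: x ahead of the robot, y to its left, z up, the work surface at z = 0. Lengths are in mm, angles in rad, forces in N, time in s.
With the tool pointing down it reaches from about 375 to 750 mm from the base axis. Payload 9 kg.
Tool frame: the origin (TCP) lies midway between the tips of the shut fingers; the grasp point (between the pads) lies 19 mm behind it; y points along the fingers, x is the direction in which the jaws open and shut, and the axes are right-handed (so a half turn about y gives the same grasp; the last joint's range is limited). The gripper opens to 85 mm and grips with 20 to 120 N. Pads are 22 mm wide; open, the fingers measure 114 mm over their backs; the gripper's body (76 mm by 85 mm) begins 54 mm behind the grasp point. The pads swing forward as they close: fully open they stand 13 mm farther back than shut.
Start: joints at [1.065, 0.104, 0.097, 1.564, 0, 1.353], TCP at [170.31, 575.353, 231.331] pointing down, gripper open.
Joint ranges: [-2.99, 2.99], [-0.84, 1.86], [-1.1, 1.16], [-1.84, 2.11], [-1.51, 1.56], [-3.14, 3.14]. Speed limits (rad/s): [2.22, 2.22, 2.57, 3.14, 3.14, 3.14].

INTERFACE

Orientations are given as a 3x3 rotation matrix whose columns are the frame's x, y, z axes.
In Python, from cell import * gives the robot as it stands.
- The arm moves only by the tool send_rows, never from a script. Its arguments are lists of equal length, an entry for each row: "jaw": the finger opening in mm, from 0 to 85.4; "translation": the shift along the tool's x, y, z in mm, a list of three; "twist": the turn about the tool's y in degrees. A call has 1 to 10 rows; each row is the pose to reach, as a shift and turn from the pose commanded when the call began, along the tool's axes at that moment; what a row does not reach only later rows make up. A row lasts 1/12 s, in which the tool goes at most 41.7 mm and 7.16 degrees, less where a joint would pass 70% of its speed; a pose out of reach is approached as far as the arm can. A call with a gripper value outside its range is refused whole. The fingers move at their own pace and stop on an object; the grip force is fixed at half the most. Time passes only in rows, so rows that repeat a pose let the fingers close. It gives the time, the measured TCP pose, the force and the opening at its end, in the units of the state.
- observe(): the state, without advancing time (a new reading comes with each control period).
- capture(name): name is "scene" or "top" or "wrist"; returns a dict with "pixels" (420x560x3 uint8, blue, green, red), "K" (3x3 intrinsics, pixels), "R" (3x3) and "t" (3): a world point X has camera coordinates R X + t. Camera axes: x right, y down, z forward; pixel columns grow to the right and rows downward; lengths in mm; the calibration is good to about 2 mm. The wrist camera is an equidistant fisheye: a pixel r from the principal point sees the ray r / f radians off the axis. A picture is of the moment at which its call begins. There is no depth.
- finish_job(): hands the job in, once; it reports no verdict.
The state is a dict: "t": time; "joint_positions": joint angles; "qd": joint speeds; "joint_efforts": joint torques, N m; "eef_pos": TCP position; "eef_rot": TCP orientation; "wrist_force": force on the tool from outside, world axes, zero at the start; "ft_torque": the same for the moment, N m; "grip_width": finger opening in mm.
Only numpy, scipy, OpenCV 4.12 (cv2) and the standard library are available. Lean on these libraries where they do the work, as an engineer would, in place of code of your own. Each camera call takes 0.05 s, during which the arm holds its last target.

TASK

Lay the aluminium blank in the channel of the blue filing jig, then turn the red knob sunk in the jig's well clockwise until the jaw has pushed the blank up against the stop inside the steel bridge and holds it firmly there. The stop cannot be seen, so feel for it: nip it up snugly at about 12 newtons (under 6 is too loose, over 20 is too tight, and 25 bruises the blank), then let go and leave the other things on the bench alone.

Things in the scene. Friction and masses are not known exactly. Their poses are not given: they have to be found in the camera images.
- jig: Blue steel filing jig bolted to the bench, 94 mm wide (x), 220 mm long (y from -112 to +108 mm); origin in the middle of its underside, z up. At its -y end (y below -22 mm) a block 46 mm high with a round well sunk in its top; from there on a bed 20 mm high carrying an open channel along y, 28 mm wide between steel walls 10 mm thick that stand 9 mm over the bed.
- channel_mid (a point): Point on the channel's floor (20 mm over the jig's underside), midway between the jaw as it starts and the bridge's mouth; axes as the jig's, y along the channel. The free length is 78 to 80 mm, so a blank centred here has 6 mm to spare at either end.
- bridge_mouth (a point): Foot of the mouth of the dark steel bridge over the channel (y = 70 mm in the jig, at the channel's floor): bridge 52 mm wide, 38 mm long, top 35 mm over the channel's floor; opening 28 mm wide, 29 mm high. Inside, out of sight, a fixed stop faces -y, 3 to 15 mm in from the mouth, different every time. Axes as the jig's.
- well_rim (a point): Centre of the round well's mouth, level with the block's top face. The well is 74 mm across and 34 mm deep with a flat floor, so fingers must enter only slightly open.
- knob_grip (a point): On the red knob's axis at the height to grip it, 22 mm over the well's floor and 12 mm below its rim. The knob is a bar 34 mm long (its x axis) and 14 mm wide (its y axis), from 1 to 26 mm over the well's floor. It starts turned 0 to 0.2 rad clockwise from the jig's x axis and turns clockwise (seen from above) to at most 3.0 rad.
- knob: The same knob; origin on its axis at the well's floor. It drives the jaw by a rack, 12 mm towards the jig's +y per rad clockwise. Turning takes a steady friction torque of about 0.27 N m, plus 0.012 N m for each newton the jaw presses on the blank (about 0.15 N m extra at 12 N). The friction keeps the jaw in place when the knob is let go.
- pad_face (a point): Middle of the front face of the sliding jaw (steel block with orange facing, 24 mm wide, 22 mm high) in the channel; faces the jig's +y. It starts at y = -10 to -7.6 mm in the jig. It is sprung: the press on the blank rises 6 N per mm of jaw drive (72 N per rad of knob) once the blank is against the stop.
- pad: The sliding jaw itself (origin not on it: at the jig's underside, moving along y with the jaw).
- blank_mid (a point): Centre of the aluminium blank, a loose bar 22 mm wide (x), 66 mm long (y), 26 mm high (z), about 0.1 kg, standing on the mat at the start. The mat is level with z = 0.
- blank: The same blank; origin at the centre of its underside.
- level: Yellow spirit level 300 x 22 x 48 mm standing on edge; a bystander, origin under its middle.
- file: Steel file 300 mm long with a red handle; a bystander.
- pliers: Slip-joint pliers about 170 mm long with blue grips; a bystander.
- tub: Clear plastic tub of screws 156 x 116 x 68 mm with a clip-on blue lid; a bystander.
- screwdriver: Screwdriver with a green handle; a bystander.

How it is judged:
By the outcome, as a careful person would: the job done as asked, in the order asked, and still so for the second after the job is handed in, with the robot touching nothing.
It also fails if it takes over 64 s, if anything falls off the work surface, if the arm or the gripper's body presses on something with over 40 N, if the wrist force passes 120 N, or if a joint passes its speed limit or range.

## Working session

There is one attempt and no reset: what is moved stays moved. The work goes in short steps, Python scripts to look and compute and a tool call to move; the robot and the scene stay as the last step left them, time stands still between calls to the robot, and variables do not carry over. Pictures are saved under pics/ and viewed, and the job is handed in when it is done.

Besides the shell and the picture viewer there is one more tool, called after ">>>" by a JSON object that holds its "name" and its "arguments". send_rows: Moves the arm, as the interface text tells. Its arguments: {"type":"object","properties":{"jaw":{"type":"array"},"translation":{"type":"array"},"twist":{"type":"array"}},"required":["jaw","translation","twist"]}

```bash
mkdir -p pics; ls; python3 - <<'E'
from cell import *
import cv2
s=observe()
for k in s: print(k,s[k])
for n in ("scene","top","wrist"):
    c=capture(n); cv2.imwrite(f"pics/{n}0.png",c["pixels"]); print(n,c["K"],c["R"],c["t"])
    import numpy as np; np.savez(f"{n}0.npz",**c)
E
```

```text
pics
t 0.0
joint_positions [1.06535800e+00 1.04711290e-01 9.64599417e-02 1.56391612e+00
 1.03458529e-05 1.35310881e+00]
qd [-0.00184818 -0.00130107 -0.001118   -0.00069633 -0.00043882 -0.0018935 ]
joint_efforts [-2.64511909e-03 -5.56936419e+01  5.03644645e+01  1.72712136e-02
 -5.36668595e-04  1.54028828e-05]
eef_pos [170.08806246 575.02882415 230.51018363]
eef_rot [[ 2.83795789e-01 -6.72945770e-04 -9.58884507e-01]
 [ 9.58883811e-01 -1.19468626e-03  2.83796422e-01]
 [-1.33654575e-03 -9.99999060e-01  3.06229874e-04]]
wrist_force [0.01359556 0.26021877 0.30772583]
ft_torque [0.02070166 0.06528617 0.02881618]
grip_width 85.66387981912386
scene [[394.502824     0.         270.54581118]
 [  0.         394.502824   213.80717705]
 [  0.           0.           1.        ]] [[ 0.60316085  0.79755522 -0.01013176]
 [ 0.58982961 -0.4545448  -0.66745042]
 [-0.5369339   0.39660395 -0.74458531]] [-372.63039624 -309.59524847 1355.13926289]
top [[441.31557145   0.         291.24888184]
 [  0.         441.31557145 211.03212979]
 [  0.           0.           1.        ]] [[-0.00514763 -0.99995869 -0.00749138]
 [-0.99528572  0.00584884 -0.09680977]
 [ 0.09684959  0.00695772 -0.99527471]] [  -3.73913789  585.25223613 1398.92155576]
wrist [[325.1922621    0.         277.99680283]
 [  0.         325.1922621  207.56023411]
 [  0.           0.           1.        ]] [[ 0.28379873  0.95888338 -0.00097637]
 [ 0.92176584 -0.27253228  0.27581497]
 [ 0.26420829 -0.07917592 -0.96121025]] [-598.28139076  -36.19091154  379.03337714]
```

View pics/top0.png

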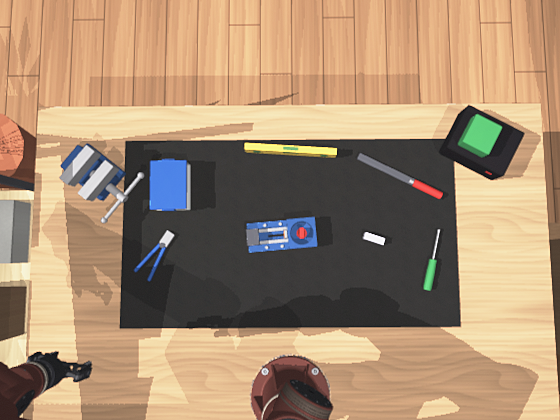

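View pics/scene0.png

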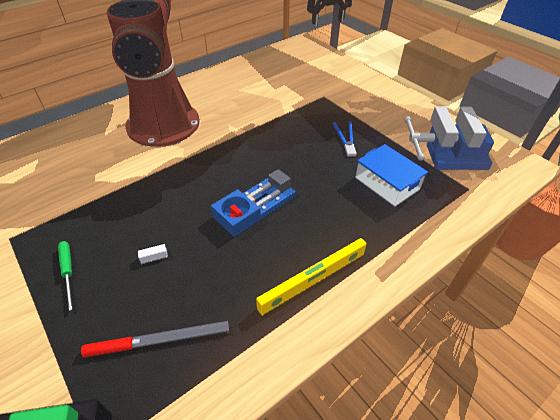

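View pics/wrist0.png

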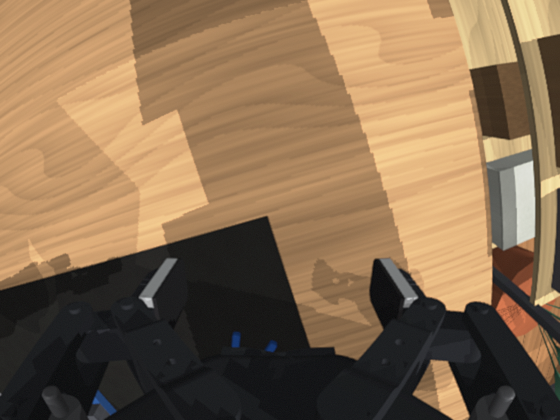

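The top view shows the jig around (282,235), with the knob at (301,233) and the bridge at (252,236). The blank is at (374,238). Next I'll measure these from the masks.

```bash
cat > h.py <<'E'
import numpy as np, cv2
def ray(c,uv):
    K,R,t=c["K"],c["R"],c["t"]
    d=np.linalg.inv(K)@np.array([uv[0],uv[1],1.0]); 
    return -R.T@t, R.T@d
def rayfish(c,uv):
    K,R,t=c["K"],c["R"],c["t"]
    x=(uv[0]-K[0,2])/K[0,0]; y=(uv[1]-K[1,2])/K[1,1]; th=np.hypot(x,y)
    d=np.array([x/th*np.sin(th),y/th*np.sin(th),np.cos(th)]) if th>1e-9 else np.array([0,0,1.])
    return -R.T@t, R.T@d
def onz(c,uv,z,fish=False):
    o,d=(rayfish if fish else ray)(c,uv); return o+d*(z-o[2])/d[2]
def proj(c,X,fish=False):
    p=c["R"]@np.asarray(X,float)+c["t"]
    if not fish: q=c["K"]@p; return q[:2]/q[2]
    r=np.hypot(p[0],p[1]); th=np.arctan2(r,p[2]); return c["K"][:2,2]+c["K"][0,0]*th*p[:2]/r
def crop(img,x0,y0,x1,y1,s): return cv2.resize(img[y0:y1,x0:x1],None,fx=s,fy=s,interpolation=cv2.INTER_NEAREST)
E
python3 - <<'E'
from h import *
c=dict(np.load("top0.npz")); im=c["pixels"]
a=crop(im,235,205,395,265,5); cv2.imwrite("pics/topz.png",a)
s=dict(np.load("scene0.npz")); cv2.imwrite("pics/scz.png",crop(s["pixels"],130,160,310,280,4))
hsv=cv2.cvtColor(im,cv2.COLOR_BGR2HSV)
def rep(name,m,z):
    n,l,st,ce=cv2.connectedComponentsWithStats(m.astype(np.uint8))
    for i in range(1,n):
        if st[i,4]>15:
            ys,xs=np.where(l==i); r=cv2.minAreaRect(np.c_[xs,ys].astype(np.float32))
            print(name,st[i],ce[i].round(2),onz(c,ce[i],z).round(1),[onz(c,p,z)[:2].round(1).tolist() for p in cv2.boxPoints(r)])
roi=np.zeros(im.shape[:2],bool); roi[205:265,235:400]=1
H,S,V=[hsv[...,i].astype(int) for i in range(3)]
rep("blank",(V>120)&(S<60)&roi&(np.arange(560)[None]>340),26)
rep("red",((H<8)|(H>172))&(S>150)&(V>80)&roi,38)
rep("blue",(H>100)&(H<125)&(S>120)&(V>50)&roi,46)
E
```

```text
blank [363 232  22  13 172] [373.69 237.96] [ 496.9 -271.6   26. ] [[495.5, -234.8], [519.7, -242.9], [498.3, -309.4], [474.3, -301.2]]
red [297 227  10  12  84] [301.32 232.76] [514.3 -38.9  38. ] [[515.3, -17.1], [536.0, -38.0], [513.4, -60.2], [492.8, -39.3]]
blue [ 246  217   72   36 1220] [288.02 233.89] [510.6   3.6  46. ] [[547.6, 138.4], [567.3, -80.9], [471.7, -89.0], [452.1, 128.9]]
blue [259 231  24  10 149] [269.76 235.42] [506.   61.6  46. ] [[514.6, 97.9], [521.0, 22.8], [497.8, 20.7], [491.4, 95.8]]
```

View pics/topz.png

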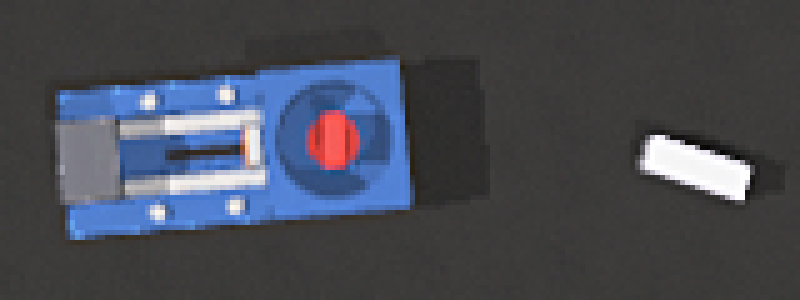

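View pics/scz.png

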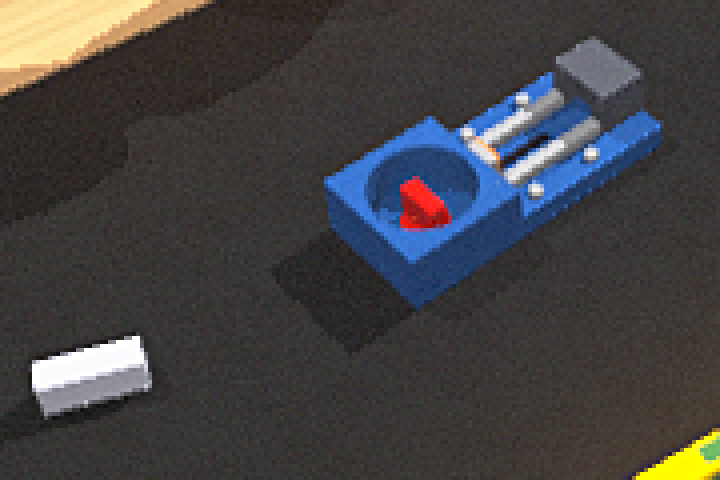

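The top view shows the jig yawed about 0.09 rad, with the bar knob roughly along the jig's x axis and the blank yawed about -0.31. I'll plan a stop on the way where the wrist camera can see the jig.

```bash
cat >> h.py <<'E'
def moveto(s,pos,yawx):
    """shift in tool axes and twist (deg) from observed pose to TCP pos with tool x at yaw (deg)"""
    R=s["eef_rot"]; y0=np.degrees(np.arctan2(R[1,0],R[0,0])); 
    tw=(y0-yawx+180)%360-180
    return (R.T@(np.asarray(pos)-s["eef_pos"])).round(1), round(tw,2), y0
E
python3 - <<'E'
from h import *
from cell import *
s=observe(); w=dict(np.load("wrist0.npz"))
C=-w["R"].T@w["t"]; print("cam in tool",s["eef_rot"].T@(C-s["eef_pos"]), "axis in tool",s["eef_rot"].T@w["R"][2])
# with tool x yaw 5 -> tool z = ?
for yaw in (5,95): 
    x=np.array([np.cos(np.radians(yaw)),np.sin(np.radians(yaw)),0]); y=np.array([0,0,-1.]); print(yaw,np.cross(x,y))
print(moveto(s,[420,30,230],5))
E
```

```text
cam in tool [  -1.24958592 -143.0002487    69.75620031] axis in tool [ 1.66580072e-05  9.61160193e-01 -2.75991094e-01]
5 [-0.08715574  0.9961947   0.        ]
95 [-0.9961947  -0.08715574 -0.        ]
(array([-451.8,    1.1, -394.3]), np.float64(68.51), np.float64(73.50907534199605))
```

```bash
python3 - <<'E'
from h import *
from cell import *
print(moveto(observe(),[518,-85,230],5))
E
```

```text
(array([-534.2,    1.1, -520.9]), np.float64(68.51), np.float64(73.50907534199605))
```

>>> {"name": "send_rows", "arguments": {"jaw": [85,85,85,85,85,85,85,85,85,85], "translation": [[-534,0,-521],[-534,0,-521],[-534,0,-521],[-534,0,-521],[-534,0,-521],[-534,0,-521],[-534,0,-521],[-534,0,-521],[-534,0,-521],[-534,0,-521]], "twist": [68.5,68.5,68.5,68.5,68.5,68.5,68.5,68.5,68.5,68.5]}}

```text
t: 0.98
eef_pos: [365.0, 205.0, 231.3]
eef_rot: [[0.997, 0.001, -0.081], [0.081, 0.0, 0.997], [0.001, -1.0, 0.0]]
wrist_force: [0.4, 0.1, -0.2]
grip_width: 84.5
```

```bash
python3 - <<'E'
from h import *
from cell import *
print(moveto(observe(),[518,-85,230],5))
E
```

```text
(array([ 129.1,    1.3, -301.4]), np.float64(-0.37), np.float64(4.6325415523129))
```

>>> {"name": "send_rows", "arguments": {"jaw": [85,85,85,85,85,85,85,85,85,85], "translation": [[127,0,-300],[127,0,-300],[127,0,-300],[127,0,-300],[127,0,-300],[127,0,-300],[127,0,-300],[127,0,-300],[127,0,-300],[127,0,-300]], "twist": [0,0,0,0,0,0,0,0,0,0]}}

```text
t: 1.82
eef_pos: [517.4, -82.4, 230.4]
eef_rot: [[0.996, -0.002, -0.085], [0.085, 0.001, 0.996], [-0.002, -1.0, 0.001]]
wrist_force: [-1.1, 0.2, 0.1]
grip_width: 84.9
```

```bash
python3 - <<'E'
from h import *
from cell import *
w=capture("wrist"); np.savez("wrist1.npz",**w); cv2.imwrite("pics/wrist1.png",w["pixels"])
s=observe(); print(s["eef_pos"],s["qd"].round(3) if hasattr(s["qd"],'round') else s["qd"])
E
```

```text
[517.04832815 -81.16946781 230.78641853] [ 0.031 -0.029 -0.016  0.004  0.001 -0.   ]
```

View pics/wrist1.png

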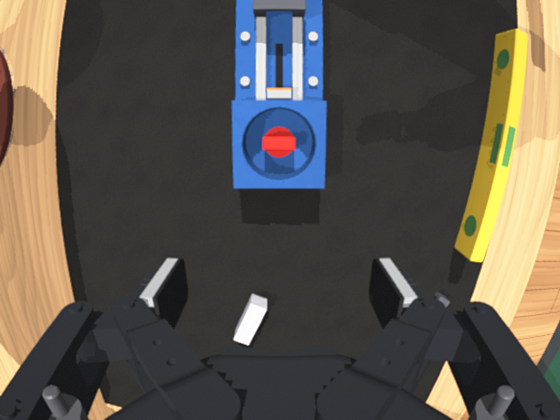

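The wrist view shows the jig block's top face with corners near (232,101) and (325,188), the knob at (279,143), the orange jaw face at (279,90), and the blank at (251,320).

```bash
python3 - <<'E'
from h import *
c=dict(np.load("wrist1.npz")); im=c["pixels"]; hsv=cv2.cvtColor(im,cv2.COLOR_BGR2HSV)
H,S,V=[hsv[...,i].astype(int) for i in range(3)]
cv2.imwrite("pics/w1z.png",crop(im,220,0,340,200,4)[:600] if 0 else crop(im,215,60,345,200,4)); cv2.imwrite("pics/w1b.png",crop(im,220,280,290,355,7))
rr,cc=np.mgrid[:420,:560]
def pts(m,z):
    n,l,st,ce=cv2.connectedComponentsWithStats(m.astype(np.uint8)); i=1+np.argmax(st[1:,4])
    ys,xs=np.where(l==i); P=np.array([onz(c,(x,y),z,True)[:2] for x,y in zip(xs,ys)],np.float32); return P,st[i],ce[i]
def rr_(name,m,z):
    P,st,ce=pts(m,z); r=cv2.minAreaRect(P); print(name,st,ce.round(1),"mean",P.mean(0).round(1),"rect",np.round(r[0],1),np.round(r[1],1),round(r[2],2)); return P
roi=(cc>222)&(cc<340)
red=((H<8)|(H>172))&(S>150)&(V>60)&roi
rr_("red",red,46-8)
rr_("redbright",red&(V>200),38)
print(np.unique(V[red],return_counts=True))
blk=((H>100)&(H<125)&(S>100)&(V>50)|red)&roi&(rr>99)&(rr<200)
rr_("block",blk,46)
bl=(V>150)&(S<60)&(rr>285)&(rr<350)&(cc>225)&(cc<275)
rr_("blank",bl,26)
# orange
rr_("orange",(H>5)&(H<22)&(S>70)&(V>120)&roi&(rr<110),42)
# bolts
b=(V>180)&(S<50)&roi&(rr<100)
n,l,st,ce=cv2.connectedComponentsWithStats(b.astype(np.uint8))
for i in range(1,n):
    if st[i,4]>10: print("bolt",st[i],ce[i].round(1),onz(c,ce[i],24,True).round(1))
E
```

```text
red [263 127  33  30 756] [278.7 141.7] mean [514.  -39.4] rect [514.2 -39.2] [33.  30.1] 4.87
redbright [263 127  32  30 653] [278.3 142.7] mean [513.7 -40.5] rect [514.1 -40.5] [30.7 31.4] 49.85
(array([163, 173, 174, 177, 178, 179, 180, 181, 182, 183, 184, 185, 186,
       187, 188, 189, 190, 191, 192, 193, 195, 196, 197, 198, 199, 202,
       203, 204, 206, 207, 208, 209, 210, 211, 212, 213, 214, 215, 216,
       217, 218, 219, 220, 221, 222, 223, 224, 225, 226, 227, 228, 229,
       230, 231, 232, 233, 234, 235, 236, 237, 238, 239, 240, 241, 242,
       244, 245, 246, 247, 248, 249, 250, 251, 253, 254, 255]), array([  1,   1,   1,   3,   1,   3,   3,   3,   4,  10,   1,   3,   6,
        12,   9,   3,   4,  13,   3,   3,   6,   2,   1,   3,   4,   4,
         2,   1,   3,   1,   3,   2,  11,   3,   4,   7,   6,   6,   2,
         3,   4,   5,   1,  14,   7,   4,   4,  14,  27,  16,  18,  23,
        10,   4,   3,   1,   4,   2,   3,  12,   7,   6,   3,   2,   4,
         1,   1,   1,   3,   1,   2,   1,   1,   1, 200, 185]))
block [ 231  100   96   89 8306] [278.6 143.7] mean [514.  -40.9] rect [514.  -41.3] [96.1 90.6] 4.87
blank [233 294  34  51 938] [250.5 319.3] mean [ 496.6 -266.7] rect [ 496.2 -268.3] [81.5 25.5] 72.18
orange [267  87  24   3  54] [278.5  88.3] mean [509.1  15.2] rect [509.1  15.5] [23.   2.1] 4.87
bolt [256  18  10  82 617] [260.7  67.9] [488.3  37.5  24. ]
bolt [299  30   2  12  13] [299.9  35.1] [526.5  77.8  24. ]
bolt [241  32   9   9  64] [244.9  35.7] [468.4  72.5  24. ]
bolt [308  32  10   9  67] [312.6  36. ] [540.1  78.3  24. ]
bolt [292  42  11  58 565] [296.8  70.1] [526.5  38.4  24. ]
bolt [241  76   9  10  68] [244.7  80.7] [472.6  22.5  24. ]
bolt [308  77  10   9  70] [312.7  80.8] [544.3  28.5  24. ]
bolt [267  90  24   8 189] [278.6  93.5] [509.5  11.2  24. ]
```

View pics/w1z.png

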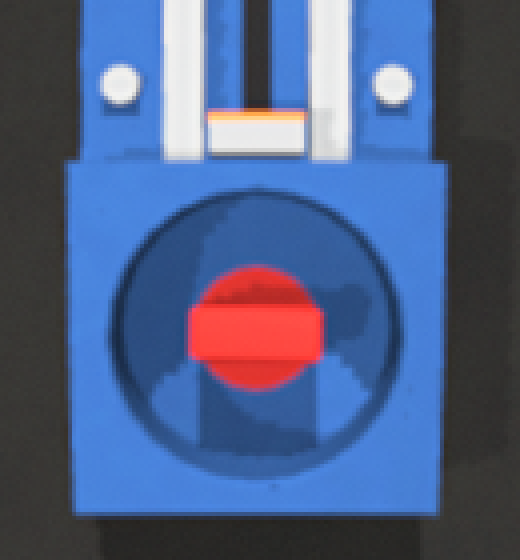

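View pics/w1b.png

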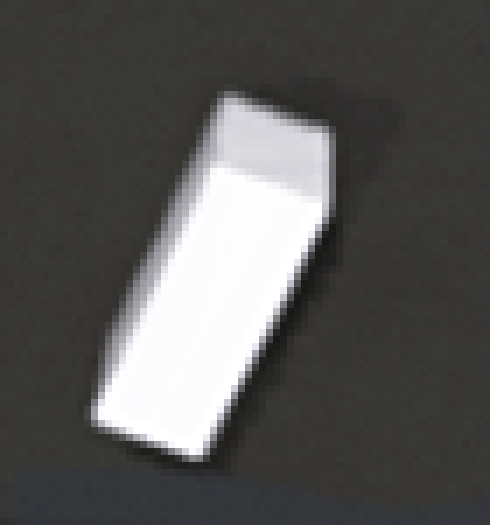

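```bash
python3 - <<'E'
from h import *
from cell import *
c=dict(np.load("wrist1.npz")); im=c["pixels"]; V=im.min(2).astype(int)
rr,cc=np.mgrid[:420,:560]
for th in (225,240,248):
    bl=(V>th)&(rr>285)&(rr<350)&(cc>225)&(cc<275)
    ys,xs=np.where(bl); P=np.array([onz(c,(x,y),26,True)[:2] for x,y in zip(xs,ys)],np.float32); r=cv2.minAreaRect(P); print(th,len(xs),r, P.mean(0))
    u,s,v=np.linalg.svd(P-P.mean(0),full_matrices=False); print(np.degrees(np.arctan2(v[0,1],v[0,0])))
# knob bar top face: bright saturated
hsv=cv2.cvtColor(im,cv2.COLOR_BGR2HSV); g=im[...,1].astype(int); m=(im[...,2]>245)&(im[...,1]<120)&(rr>120)&(rr<165)&(cc>255)&(cc<300)
ys,xs=np.where(m); P=np.array([onz(c,(x,y),38,True)[:2] for x,y in zip(xs,ys)],np.float32); print("bar",len(xs),cv2.minAreaRect(P),P.mean(0)); u,s,v=np.linalg.svd(P-P.mean(0),full_matrices=False); print(np.degrees(np.arctan2(v[0,1],v[0,0])))
print(moveto(observe(),[497,-270,120],-17.8))
E
```

```text
225 673 ((495.325439453125, -274.644287109375), (66.83631896972656, 21.895034790039062), 71.71422576904297) [ 495.70013 -273.31717]
-108.34389
240 636 ((495.4205017089844, -274.9322814941406), (66.03341674804688, 21.336204528808594), 71.83684539794922) [ 495.67117 -273.6616 ]
-108.419044
248 616 ((495.30169677734375, -275.24603271484375), (65.03775787353516, 20.76420021057129), 71.3206558227539) [ 495.65695 -274.0051 ]
-108.6072
bar 395 ((513.8494873046875, -40.77009963989258), (31.978975296020508, 12.512187004089355), 4.863612174987793) [514.065    -40.454273]
3.3153002
(array([ -36.1,  110.6, -186.5]), np.float64(22.74), np.float64(4.941050103998337))
```

```bash
python3 - <<'E'
from h import *
from cell import *
s=observe();print(moveto(s,[495.4,-274.5,70],-18.3),s["t"])
E
```

```text
(array([ -38. ,  160.6, -190.9]), np.float64(23.24), np.float64(4.941050103998337)) 1.8667
```

>>> {"name": "send_rows", "arguments": {"jaw": [85,85,85,70,60,60,60,60,60,60], "translation": [[-38,160,-191],[-38,160,-191],[-38,160,-191],[-38,160,-191],[-38,160,-191],[-38,160,-191],[-38,160,-191],[-38,160,-191],[-38,160,-191],[-38,160,-191]], "twist": [23.2,23.2,23.2,23.2,23.2,23.2,23.2,23.2,23.2,23.2]}}

```text
t: 2.7
eef_pos: [497.2, -273.4, 72.9]
eef_rot: [[0.951, 0.002, 0.31], [-0.31, -0.001, 0.951], [0.002, -1.0, -0.0]]
wrist_force: [-0.3, 0.2, -0.4]
grip_width: 60.2
```

```bash
python3 - <<'E'
from h import *
from cell import *
w=capture("wrist"); np.savez("wrist2.npz",**w); 
s=observe(); print(s["eef_pos"],moveto(s,[495.4,-274.5,11],-18.3),s["grip_width"],s["t"])
im=w["pixels"].copy()
# project blank top corners
def R2(a): a=np.radians(a); return np.array([[np.cos(a),-np.sin(a)],[np.sin(a),np.cos(a)]])
for dx in(-11,11):
  for dy in(-33,33):
    p=R2(-18.3)@[dx,dy]+[495.4,-274.5]; u=proj(w,[*p,26],True); cv2.circle(im,tuple(int(round(v)) for v in u),3,(0,0,255),1)
cv2.imwrite("pics/wrist2.png",im)
E
```

```text
[ 497.33903199 -273.54948792   72.96998325] (array([-1.7, 62. , -1.5]), np.float64(0.23), np.float64(-18.07249197266075)) 60.02271089287829 2.75
```

View pics/wrist2.png

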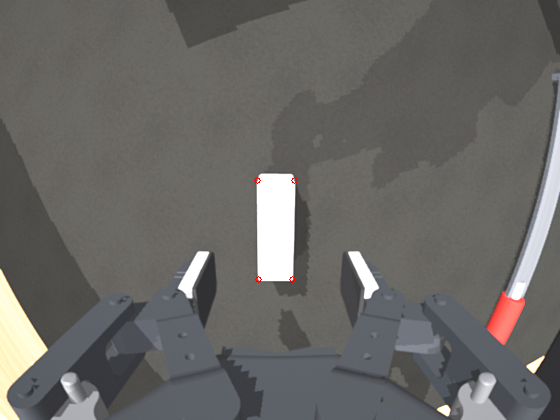

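The blank sits at columns 257-295 and rows 174-281, right on the predicted corners and between the pads. I'll descend and close.

>>> {"name": "send_rows", "arguments": {"jaw": [60,60,60,60,60,0,0,0,0,0], "translation": [[-1.7,35,-1.5],[-1.7,55,-1.5],[-1.7,62,-1.5],[-1.7,62,-1.5],[-1.7,62,-1.5],[-1.7,62,-1.5],[-1.7,62,-1.5],[-1.7,62,-1.5],[-1.7,62,-1.5],[-1.7,62,-1.5]], "twist": [0,0,0,0,0,0,0,0,0,0]}}

```text
t: 3.58
eef_pos: [494.9, -276.1, 10.8]
eef_rot: [[0.95, 0.002, 0.312], [-0.312, -0.001, 0.95], [0.002, -1.0, -0.001]]
wrist_force: [-0.0, 0.6, 6.7]
grip_width: 20.3
```

>>> {"name": "send_rows", "arguments": {"jaw": [0,0,0,0], "translation": [[0,0,0],[0,0,0],[0,0,0],[0,0,0]], "twist": [0,0,0,0]}}

```text
t: 3.92
eef_pos: [495.0, -276.1, 10.8]
eef_rot: [[0.95, 0.002, 0.312], [-0.312, -0.001, 0.95], [0.002, -1.0, -0.001]]
wrist_force: [-0.0, 1.0, 7.0]
grip_width: 20.7
```

```bash
python3 - <<'E'
from h import *
from cell import *
w=capture("wrist"); cv2.imwrite("pics/wrist3.png",w["pixels"])
s=observe(); print(s["eef_pos"],s["grip_width"],s["t"])
E
```

```text
[ 494.93604856 -276.11663729   10.7673593 ] 20.767222015318836 3.9667
```

View pics/wrist3.png

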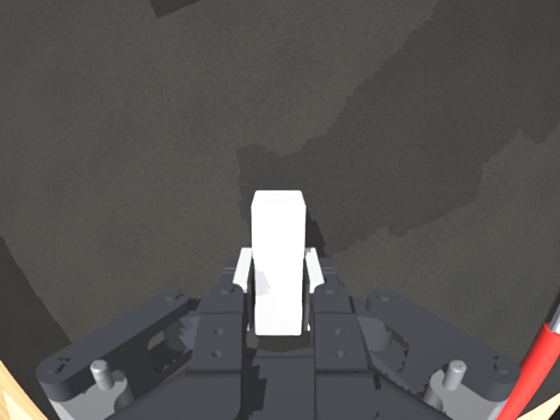

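The blank is gripped at columns 251-306, square in the jaws at about 21 mm opening. I'll lift and check it.

>>> {"name": "send_rows", "arguments": {"jaw": [0,0,0,0,0,0], "translation": [[0,-10,0],[0,-30,0],[0,-60,0],[0,-90,0],[0,-90,0],[0,-90,0]], "twist": [0,0,0,0,0,0]}}

```text
t: 4.47
eef_pos: [495.3, -276.5, 102.0]
eef_rot: [[0.95, 0.003, 0.312], [-0.312, -0.003, 0.95], [0.004, -1.0, -0.002]]
wrist_force: [0.5, -0.3, -1.4]
grip_width: 20.6
```

```bash
python3 - <<'E'
from h import *
from cell import *
w=capture("wrist"); im=w["pixels"]; cv2.imwrite("pics/wrist4.png",crop(im,200,150,360,360,3)[:600]); np.savez("wrist4.npz",**w)
s=observe(); print(s["eef_pos"],s["grip_width"],s["t"],s["wrist_force"],moveto(s,[505.8,56.1,110],4.8))
R=s["eef_rot"]
# tool-frame coords of pixels assuming height = blank top (tool y): top expected at 26-10.8 above TCP ->tool y=-15.2
for uv in [(278,192),(278,207),(278,335)]:
    p=onz(w,uv,s["eef_pos"][2]+15.2,True); print(uv,(R.T@(p-s["eef_pos"])).round(1))
E
```

```text
[ 494.38511962 -275.71981135   99.98216637] 20.437450267397335 4.5167 [-0.03207293 -0.03341255 -1.60251056] (array([-92.7, -10.2, 318.8]), np.float64(-22.99), np.float64(-18.190965788719733))
(278, 192) [  1.5 -15.2  37.8]
(278, 207) [  1.5 -15.2  31.4]
(278, 335) [  1.5 -15.2 -34.8]
```

View pics/wrist4.png

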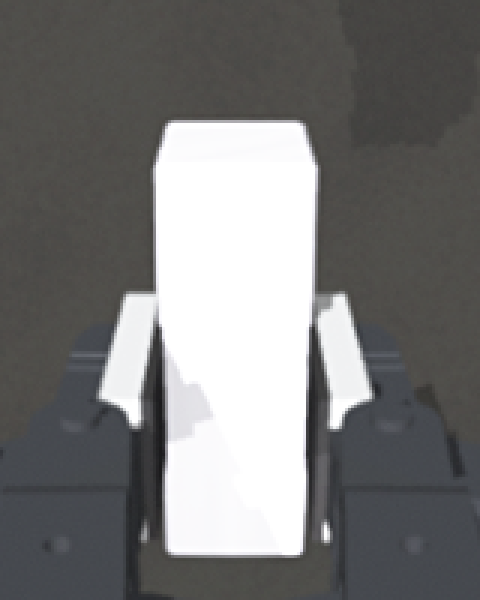

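>>> {"name": "send_rows", "arguments": {"jaw": [0,0,0,0,0,0,0,0,0,0], "translation": [[-93,-10,320],[-93,-10,320],[-93,-10,320],[-93,-10,320],[-93,-10,320],[-93,-10,320],[-93,-10,320],[-93,-10,320],[-93,-10,320],[-93,-10,320]], "twist": [-23,-23,-23,-23,-23,-23,-23,-23,-23,-23]}}

```text
t: 5.35
eef_pos: [504.5, 59.9, 107.9]
eef_rot: [[0.996, -0.002, -0.088], [0.088, 0.0, 0.996], [-0.002, -1.0, 0.001]]
wrist_force: [1.4, 0.1, -0.9]
grip_width: 20.6
```

>>> {"name": "send_rows", "arguments": {"jaw": [0,0,0], "translation": [[0,20,0],[0,30,0],[0,30,0]], "twist": [0,0,0]}}

```text
t: 5.6
eef_pos: [503.4, 56.9, 75.9]
eef_rot: [[0.997, -0.005, -0.082], [0.082, 0.001, 0.997], [-0.005, -1.0, 0.001]]
wrist_force: [-0.2, 0.4, -1.2]
grip_width: 20.5
```

```bash
python3 - <<'E'
from h import *
from cell import *
w=capture("wrist"); im=w["pixels"].copy(); np.savez("wrist5.npz",**w)
s=observe(); print(s["eef_pos"],s["grip_width"],s["t"],s["wrist_force"],moveto(s,[505.7,57.3,31.3],4.8))
cv2.imwrite("pics/wrist5.png",im)
t=capture("top"); sc=capture("scene"); np.savez("top5.npz",**t)
cv2.imwrite("pics/top5.png",np.vstack([crop(t["pixels"],225,205,355,265,5),crop(sc["pixels"],200,130,330,200,5)])[:600])
E
```

```text
[504.08522304  56.82638992  77.33671307] 20.675103570182902 5.65 [-0.57869728  0.35214177 -1.00640405] (array([ 1.8, 46. ,  0.3]), np.float64(-0.08), np.float64(4.7220997317968125))
```

View pics/wrist5.png

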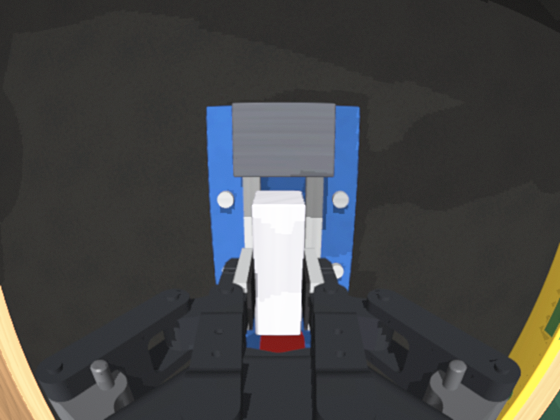

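View pics/top5.png

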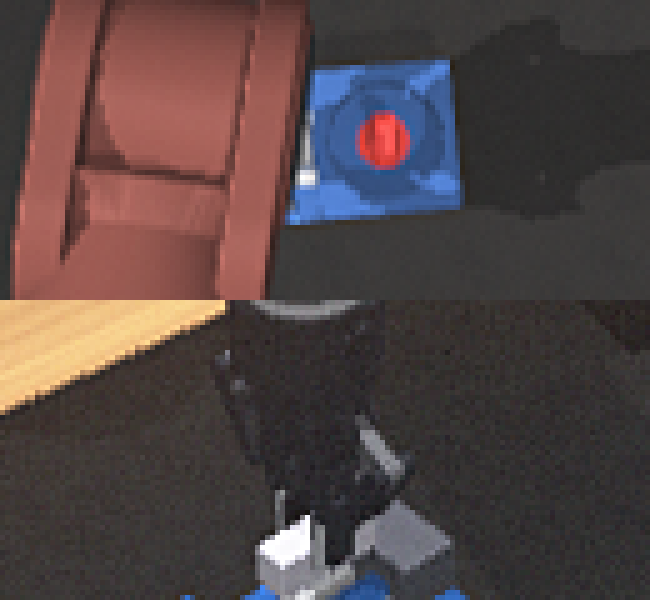

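```bash
python3 - <<'E'
from h import *
c=dict(np.load("wrist5.npz")); im=c["pixels"]; hsv=cv2.cvtColor(im,cv2.COLOR_BGR2HSV); rr,cc=np.mgrid[:420,:560]
m=(hsv[...,2]>170)&(hsv[...,1]<60)&(rr<212)&(rr>188)&((cc<240)|(cc>330))
n,l,st,ce=cv2.connectedComponentsWithStats(m.astype(np.uint8))
a=np.radians(4.8); jx=np.array([np.cos(a),np.sin(a)]); jy=np.array([-np.sin(a),np.cos(a)]); O=np.array([514,-41.1])
f=lambda uv,z:(lambda p:(round(float(jx@(p-O)),2),round(float(jy@(p-O)-67),2)))(onz(c,uv,z,True)[:2])
for i in range(1,n):
    if st[i,4]>30: print("bolt",ce[i],f(ce[i],24))
# rows: print wall/blank edges
for r in (182,186,200,215,230,300,325): print(r,[ (i,int(v)) for i,v in enumerate(im[r,236:330:1].mean(1))] if 0 else im[r,238:330:2].mean(1).astype(int).tolist())
cv2.imwrite("pics/w5z.png",crop(im,200,95,365,240,4))
E
```

```text
bolt [224.91162791 199.17674419] (-35.94, 49.89)
bolt [340.26570048 199.1352657 ] (36.27, 49.95)
182 [142, 129, 126, 173, 175, 176, 171, 173, 175, 174, 172, 96, 80, 81, 83, 99, 101, 101, 101, 102, 102, 103, 103, 101, 101, 101, 100, 100, 101, 102, 101, 101, 102, 89, 103, 139, 140, 140, 138, 139, 140, 140, 138, 90, 81, 120]
186 [141, 128, 131, 172, 175, 175, 171, 172, 175, 175, 172, 106, 79, 81, 83, 93, 100, 101, 102, 101, 101, 101, 101, 100, 102, 101, 100, 101, 100, 101, 102, 101, 99, 82, 109, 139, 140, 140, 138, 138, 141, 140, 135, 86, 79, 118]
200 [140, 140, 145, 171, 173, 173, 169, 175, 227, 230, 229, 230, 229, 229, 229, 229, 227, 228, 226, 225, 223, 223, 223, 224, 227, 227, 228, 229, 230, 230, 230, 231, 226, 101, 116, 138, 139, 138, 136, 137, 139, 141, 127, 82, 90, 125]
215 [139, 141, 142, 165, 170, 170, 163, 227, 254, 252, 252, 252, 253, 253, 253, 254, 253, 253, 253, 254, 254, 253, 253, 253, 253, 253, 252, 253, 253, 253, 252, 253, 254, 226, 116, 135, 136, 136, 135, 135, 139, 139, 110, 78, 115, 124]
230 [141, 140, 140, 201, 234, 233, 230, 216, 238, 240, 240, 242, 243, 245, 246, 246, 246, 245, 247, 254, 254, 254, 253, 253, 253, 252, 252, 249, 244, 244, 244, 244, 245, 184, 191, 209, 209, 204, 203, 207, 213, 208, 133, 115, 122, 122]
300 [55, 56, 52, 45, 37, 59, 58, 25, 23, 192, 251, 240, 241, 247, 253, 252, 252, 252, 253, 253, 253, 253, 253, 253, 252, 252, 252, 252, 252, 252, 253, 255, 26, 24, 58, 42, 30, 48, 54, 56, 55, 55, 55, 57, 55, 55]
325 [55, 55, 34, 31, 26, 89, 36, 50, 108, 198, 245, 252, 252, 252, 252, 251, 252, 252, 252, 253, 253, 252, 252, 252, 252, 252, 252, 252, 252, 252, 255, 179, 96, 56, 52, 154, 27, 37, 34, 55, 55, 56, 55, 55, 55, 56]
```

View pics/w5z.png

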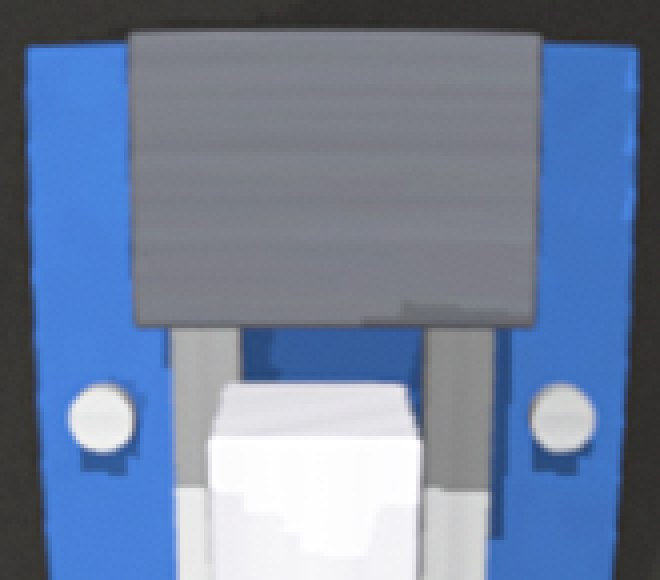

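```bash
python3 - <<'E'
from h import *
c=dict(np.load("wrist5.npz"))
a=np.radians(4.8); jx=np.array([np.cos(a),np.sin(a)]); jy=np.array([-np.sin(a),np.cos(a)]); O=np.array([514,-41.1])
f=lambda uv,z:(lambda p:(round(float(jx@(p-O)),2),round(float(jy@(p-O)-67),2)))(onz(c,uv,z,True)[:2])
for uv,z in [((252,204),92),((305,204),92),((254.5,192),66.5),((302,192),66.5),((233.5,176.5),55),((334.5,176.5),55),((257,334),92),((300.5,334),92)]: print(uv,f(uv,z))
from cell import *
s=observe(); p=s["eef_pos"][:2]-O; print("tcp jig",jx@p,jy@p-67)
E
```

```text
(252, 204) (-12.87, 65.41)
(305, 204) (8.65, 65.42)
(254.5, 192) (-13.81, 64.42)
(302, 192) (9.11, 64.42)
(233.5, 176.5) (-25.48, 69.97)
(334.5, 176.5) (26.68, 70.03)
(257, 334) (-12.6, -0.02)
(300.5, 334) (8.54, 0.03)
tcp jig -0.2567563294137293 31.28429408904954
```

>>> {"name": "send_rows", "arguments": {"jaw": [0,0,0,0], "translation": [[2,14,-2],[2,14,-2],[2,14,-2],[2,14,-2]], "twist": [0,0,0,0]}}

```text
t: 6.08
eef_pos: [508.0, 55.6, 66.1]
eef_rot: [[0.997, 0.0, -0.083], [0.083, 0.0, 0.997], [0.0, -1.0, -0.0]]
wrist_force: [-0.2, -0.6, -0.9]
grip_width: 20.4
```

```bash
python3 - <<'E'
from h import *
from cell import *
s=observe(); c=capture("wrist"); im=c["pixels"]; np.savez("wrist6.npz",**c)
print(s["eef_pos"],s["wrist_force"],s["eef_rot"][:,0]); cv2.imwrite("pics/w6z.png",crop(im,200,95,365,240,4))
print(observe()["eef_pos"])
E
```

```text
[508.02508026  55.5651423   66.06495203] [-0.21475663 -0.55296622 -0.88758269] [9.96508193e-01 8.34938093e-02 4.53739980e-04]
[508.17705872  55.6089908   66.16578044]
```

View pics/w6z.png

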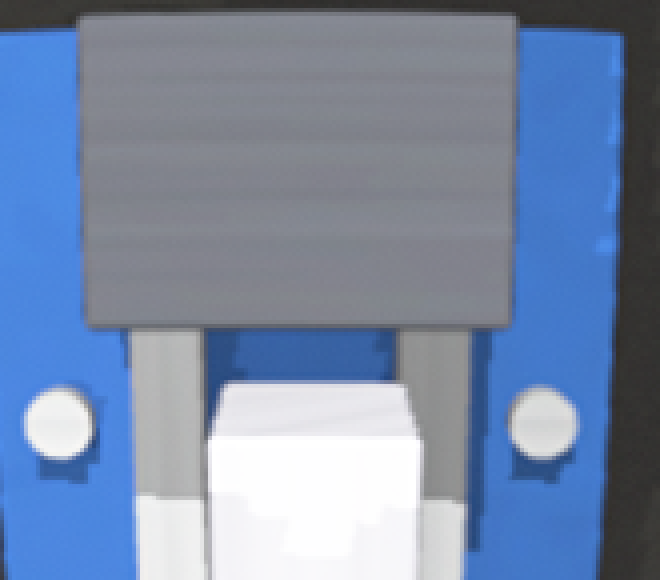

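```bash
python3 - <<'E'
from h import *
c=dict(np.load("wrist6.npz"))
a=np.radians(4.8); jx=np.array([np.cos(a),np.sin(a)]); jy=np.array([-np.sin(a),np.cos(a)]); O=np.array([514,-41.1])
f=lambda uv,z:(lambda p:(round(float(jx@(p-O)),2),round(float(jy@(p-O)-67),2)))(onz(c,uv,z,True)[:2])
for uv,z in [((252,204),81),((305.5,204),81),((254.5,192),55.5),((302,192),55.5),((221.5,176.5),55),((328.2,176.5),55),((214.8,201),24),((336,201),24)]: print(uv,f(uv,z))
from cell import *
s=observe(); p=s["eef_pos"][:2]-O; print("tcp jig",jx@p,jy@p-67)
E
```

```text
(252, 204) (-8.56, 63.39)
(305.5, 204) (13.36, 63.39)
(254.5, 192) (-9.33, 62.42)
(302, 192) (13.76, 62.41)
(221.5, 176.5) (-25.39, 70.12)
(328.2, 176.5) (26.46, 70.08)
(214.8, 201) (-35.62, 49.57)
(336, 201) (36.63, 49.55)
tcp jig 2.289880372713723 29.857069928598946
```

>>> {"name": "send_rows", "arguments": {"jaw": [0,0,0,0,0], "translation": [[-1.8,10,0],[-1.8,20,0],[-1.8,22,0],[-1.8,22,0],[-1.8,22,0]], "twist": [0,0,0,0,0]}}

```text
t: 6.55
eef_pos: [505.7, 55.7, 42.9]
eef_rot: [[0.996, -0.001, -0.084], [0.084, 0.0, 0.996], [-0.001, -1.0, 0.0]]
wrist_force: [-0.0, -0.1, -0.7]
grip_width: 20.7
```

```bash
python3 - <<'E'
from h import *
from cell import *
c=capture("wrist"); im=c["pixels"]; np.savez("wrist7.npz",**c)
s=observe(); print(s["eef_pos"],s["wrist_force"],s["eef_rot"][:,0]); cv2.imwrite("pics/w7z.png",crop(im,200,95,365,240,4))
O=np.array([514,-41.1]);a=np.radians(4.8); jx=np.array([np.cos(a),np.sin(a)]);jy=np.array([-np.sin(a),np.cos(a)]);p=s["eef_pos"][:2]-O; print("tcp jig",jx@p,jy@p-67)
E
```

```text
[505.99632586  55.66302412  43.28793447] [ 0.26499094 -0.2746098  -0.67370773] [ 9.96471187e-01  8.39354777e-02 -9.57149379e-05]
tcp jig 0.12131704172074015 30.093392769650933
```

View pics/w7z.png

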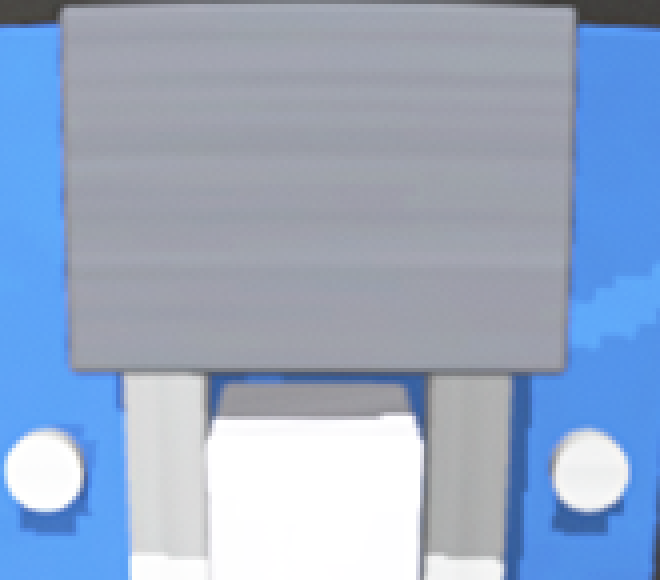

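The blank (columns 252-306) is centred on the channel (252-306 between the walls), with a gap to the bridge. I'll lower it.

>>> {"name": "send_rows", "arguments": {"jaw": [0,0,0,0,0,0], "translation": [[0,4,0],[0,8,0],[0,11,0],[0,11.5,0],[0,11.5,0],[0,11.5,0]], "twist": [0,0,0,0,0,0]}}

```text
t: 7.1
eef_pos: [506.0, 55.6, 31.8]
eef_rot: [[0.996, -0.0, -0.084], [0.084, 0.0, 0.996], [-0.0, -1.0, 0.0]]
wrist_force: [0.2, 0.7, -1.3]
grip_width: 20.4
```

>>> {"name": "send_rows", "arguments": {"jaw": [0,0,0,40,40,40,40,40,40], "translation": [[0,0.4,0],[0,0.8,0],[0,0.8,0],[0,0.8,0],[0,0.8,0],[0,0.8,0],[0,0.8,0],[0,0.8,0],[0,0.8,0]], "twist": [0,0,0,0,0,0,0,0,0]}}

```text
t: 7.85
eef_pos: [506.1, 55.6, 31.1]
eef_rot: [[0.996, 0.0, -0.084], [0.084, 0.0, 0.996], [0.0, -1.0, 0.0]]
wrist_force: [-0.5, -1.0, 0.1]
grip_width: 39.8
```

```bash
python3 - <<'E'
from h import *
from cell import *
c=capture("wrist"); cv2.imwrite("pics/w8.png",c["pixels"])
s=observe(); print(s["eef_pos"],s["wrist_force"],s["grip_width"])
E
```

```text
[506.07674179  55.60726606  31.04650681] [-0.46124524  0.43927908 -0.72458989] 40.018311849374214
```

View pics/w8.png

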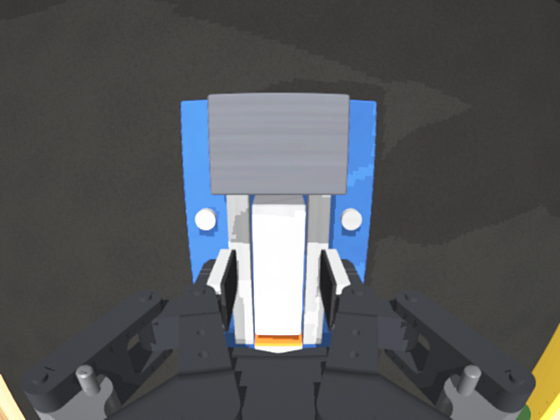

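The blank lies in the channel, with the orange jaw at (278,340) and the bridge mouth at row 194. Next I'll rise and go to the knob.

>>> {"name": "send_rows", "arguments": {"jaw": [40,40,40,40,40,40], "translation": [[0,-15,0],[0,-50,0],[0,-90,0],[0,-100,0],[0,-100,0],[0,-100,0]], "twist": [0,0,0,0,0,0]}}

```text
t: 8.4
eef_pos: [506.7, 55.5, 131.6]
eef_rot: [[0.996, 0.002, -0.084], [0.084, -0.0, 0.996], [0.002, -1.0, -0.0]]
wrist_force: [0.0, 0.7, 0.7]
grip_width: 40.2
```

```bash
python3 - <<'E'
from h import *
from cell import *
s=observe(); print(moveto(s,[513.8,-41,131],93.5),s["joint_positions"],s["t"])
E
```

```text
(array([ -1. ,   0.7, -96.8]), np.float64(-88.69), np.float64(4.811046122500218)) [-1.48006386e-01 -1.71295916e-01 -3.53180986e-01  1.38716226e+00
  7.49791355e-05  1.33882169e+00] 8.4
```

>>> {"name": "send_rows", "arguments": {"jaw": [40,40,30,30,30,30,30,30,30,30], "translation": [[-1,0,-97],[-1,0,-97],[-1,0,-97],[-1,0,-97],[-1,0,-97],[-1,0,-97],[-1,0,-97],[-1,0,-97],[-1,0,-97],[-1,0,-97]], "twist": [-88.7,-88.7,-88.7,-88.7,-88.7,-88.7,-88.7,-88.7,-88.7,-88.7]}}

```text
t: 9.23
eef_pos: [512.3, -40.9, 129.1]
eef_rot: [[0.255, -0.002, -0.967], [0.967, 0.001, 0.255], [0.0, -1.0, 0.003]]
wrist_force: [-0.1, -0.3, -0.0]
grip_width: 30.2
```

>>> {"name": "send_rows", "arguments": {"jaw": [30,30,30,30,30,30], "translation": [[0,0,0],[0,0,0],[0,0,0],[0,0,0],[0,0,0],[0,0,0]], "twist": [-17,-17,-17,-17,-17,-17]}}

```text
t: 9.73
eef_pos: [512.7, -41.0, 130.1]
eef_rot: [[-0.031, -0.001, -1.0], [1.0, 0.001, -0.031], [0.001, -1.0, 0.001]]
wrist_force: [0.4, 0.1, 0.4]
grip_width: 29.9
```

```bash
python3 - <<'E'
from h import *
from cell import *
s=observe(); print(moveto(s,[513.8,-41,60],93.5),s["joint_positions"],s["t"],s["eef_pos"])
c=capture("wrist"); cv2.imwrite("pics/w9.png",c["pixels"]);np.savez("wrist9.npz",**c)
E
```

```text
(array([-0.1, 70.1, -1.2]), np.float64(-1.75), np.float64(91.74942123179214)) [-3.34490877e-01 -1.51956907e-01 -3.38543883e-01  1.38553840e+00
  7.14653994e-05 -3.65024414e-01] 9.7333 [512.71859476 -40.9684124  130.10673763]
```

View pics/w9.png

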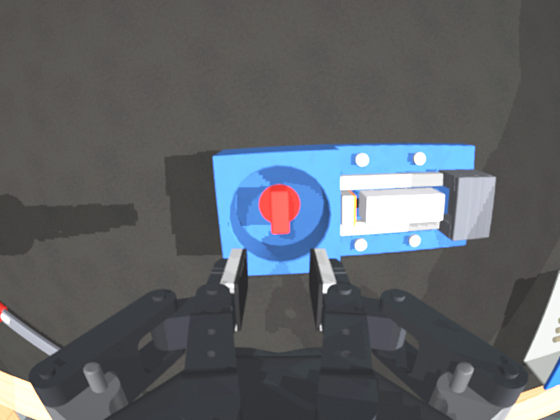

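```bash
python3 - <<'E'
from h import *
c=dict(np.load("wrist9.npz")); im=c["pixels"].astype(int); rr,cc=np.mgrid[:420,:560]
roi=(rr>175)&(rr<245)&(cc>250)&(cc<310)
cv2.imwrite("pics/w9z.png",crop(c["pixels"],220,150,350,280,4))
red=(im[...,2]>150)&(im[...,1]<110)&(im[...,0]<110)&roi
for nm,m in (("all",red),("top",red&(im[...,1]>50))):
    ys,xs=np.where(m); P=np.array([onz(c,(x,y),38,True)[:2] for x,y in zip(xs,ys)],np.float32)
    v=np.linalg.svd(P-P.mean(0),full_matrices=False)[2]; print(nm,len(xs),P.mean(0),cv2.minAreaRect(P),np.degrees(np.arctan2(v[0,1],v[0,0])))
print(im[200,260:302].tolist())
blue=((im[...,0]>120)&(im[...,2]<120)&(im[...,0]-im[...,2]>60)&(rr>140)&(rr<280)&(cc>205)&(cc<345))
E
```

```text
all 768 [506.36575  -42.085133] ((511.1683349609375, -41.428550720214844), (36.935794830322266, 28.641523361206055), 1.717511534690857) 116.58228
top 768 [506.36575  -42.085133] ((511.1683349609375, -41.428550720214844), (36.935794830322266, 28.641523361206055), 1.717511534690857) 116.58228
[[98, 89, 255], [72, 83, 255], [75, 85, 255], [78, 85, 255], [76, 84, 255], [77, 85, 255], [77, 85, 255], [78, 86, 255], [76, 83, 255], [67, 75, 254], [70, 76, 254], [86, 93, 255], [99, 109, 255], [103, 114, 255], [103, 114, 255], [103, 114, 255], [103, 114, 255], [102, 113, 255], [105, 116, 255], [105, 116, 255], [105, 116, 255], [106, 116, 255], [106, 117, 255], [106, 116, 255], [106, 116, 255], [107, 118, 255], [107, 118, 255], [104, 114, 255], [86, 95, 255], [67, 74, 254], [64, 70, 250], [65, 72, 252], [72, 80, 255], [78, 86, 255], [78, 86, 255], [77, 85, 255], [76, 85, 255], [70, 82, 255], [100, 90, 255], [175, 118, 255], [230, 143, 163], [237, 151, 87]]
```

View pics/w9z.png

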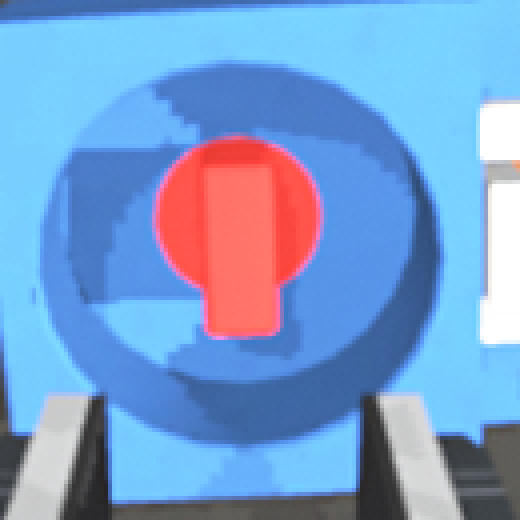

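```bash
python3 - <<'E'
from h import *
from cell import *
c=dict(np.load("wrist9.npz"))
f=lambda u,v:onz(c,(220+u/4-.5,150+v/4-.5),38,True)[:2]
A=f(204,165);B=f(274,165);C=f(205,336);D=f(279,336)
print(A,B,C,D); a,b=(A+B)/2,(C+D)/2; d=a-b; print((a+b)/2,np.linalg.norm(d),np.linalg.norm(A-B),np.linalg.norm(C-D),np.degrees(np.arctan2(d[1],d[0])))
s=observe(); print(s["eef_pos"],moveto(s,[513.8,-41,31],93.5))
E
```

```text
[497.26393147 -48.18015079] [496.86790376 -35.1934381 ] [531.05518356 -47.17569334] [530.62866958 -32.89889709]
[513.9539221  -40.86204483] 33.816262784435764 12.992749688782895 14.28316581024132 -177.20410079896382
[512.83031559 -41.00740324 130.33950937] (array([-0.1, 99.3, -1.1]), np.float64(-1.73), np.float64(91.77282110137271))
```

The bar is centred at (513.9,-40.9) with yaw 2.8°. I'll descend into the well.

>>> {"name": "send_rows", "arguments": {"jaw": [28,28,28,28,28,28,28,28,28], "translation": [[0,30,-1],[0,60,-1],[0,80,-1],[0,92,-1],[0,102,-1],[0,110,-1],[0,114,-1],[0,114,-1],[0,114,-1]], "twist": [-1,-1,-1,-1,-1,-1,-1,-1,-1]}}

```text
t: 10.53
eef_pos: [514.7, -41.3, 17.8]
eef_rot: [[-0.05, 0.001, -0.999], [0.999, -0.0, -0.05], [-0.0, -1.0, -0.001]]
wrist_force: [0.5, -0.8, 0.4]
grip_width: 28.0
```

```bash
python3 - <<'E'
from h import *
from cell import *
c=capture("wrist"); cv2.imwrite("pics/w10.png",crop(c["pixels"],150,100,410,360,2))
s=observe(); print(s["eef_pos"],moveto(s,[513.9,-40.9,16],92.8),s["wrist_force"],s["ft_torque"],s["joint_positions"][5])
E
```

```text
[514.87512065 -41.32750561  17.97379801] (array([0.5, 2. , 1. ]), np.float64(0.06), np.float64(92.85816189763682)) [ 0.44622939 -0.12610031  0.25194446] [ 0.01872555  0.01542328 -0.02150426] -0.383657624669825
```

View pics/w10.png

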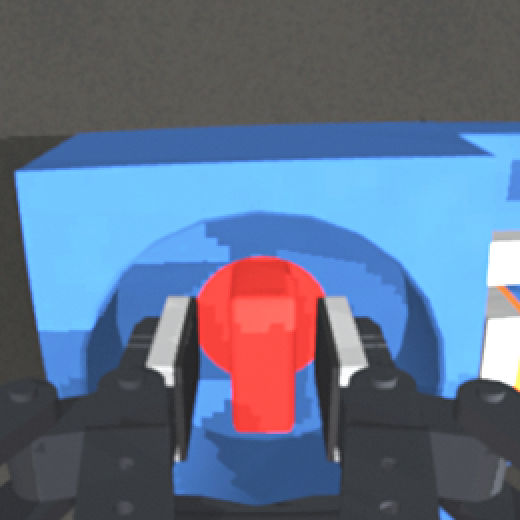

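>>> {"name": "send_rows", "arguments": {"jaw": [28,28,0,0,0,0,0,0,0], "translation": [[0.4,1.5,1],[0.4,1.5,1],[0.4,1.5,1],[0.4,1.5,1],[0.4,1.5,1],[0.4,1.5,1],[0.4,1.5,1],[0.4,1.5,1],[0.4,1.5,1]], "twist": [0,0,0,0,0,0,0,0,0]}}

```text
t: 11.33
eef_pos: [513.3, -40.2, 16.0]
eef_rot: [[-0.051, 0.0, -0.999], [0.999, 0.001, -0.051], [0.001, -1.0, -0.0]]
wrist_force: [-2.1, 5.3, 6.2]
grip_width: 12.9
```

```bash
cat > st.py <<'E'
from h import *
from cell import *
s=observe(); R=s["eef_rot"]
t=s["ft_torque"]; print("t %.2f"%s["t"],"pos",s["eef_pos"].round(2),"yaw %.2f"%np.degrees(np.arctan2(R[1,0],R[0,0])),"F",np.round(s["wrist_force"],2),"M",np.round(t,3),"j6 eff",np.round(s["joint_efforts"][5],3),"q6 %.3f"%s["joint_positions"][5],"w %.1f"%s["grip_width"])
E
python3 st.py
```

```text
t 11.33 pos [513.29 -40.17  16.  ] yaw 92.91 F [-2.06  5.29  6.19] M [0.902 0.344 0.224] j6 eff 0.217 q6 -0.384 w 12.9
```

>>> {"name": "send_rows", "arguments": {"jaw": [0,0,0,0,0,0,0,0,0,0], "translation": [[0.3,0,0],[0.3,0,0],[0.3,0,0],[0.3,0,0],[0.3,0,0],[0.3,0,0],[0.3,0,0],[0.3,0,0],[0.3,0,0],[0.3,0,0]], "twist": [3,7,11,15,19,23,27,31,35,39]}}

```text
t: 12.17
eef_pos: [513.5, -39.7, 16.1]
eef_rot: [[0.592, 0.001, -0.806], [0.806, 0.001, 0.592], [0.002, -1.0, 0.0]]
wrist_force: [-1.4, 5.1, 5.1]
grip_width: 12.8
```

```bash
python3 st.py
```

```text
t 12.17 pos [513.46 -39.66  16.06] yaw 53.73 F [-1.37  5.12  5.14] M [1.156 0.178 0.282] j6 eff -1.087 q6 0.301 w 12.8
```

>>> {"name": "send_rows", "arguments": {"jaw": [0,0,0,0,0,0], "translation": [[0,0,0],[0,0,0],[0,0,0],[0,0,0],[0,0,0],[0,0,0]], "twist": [3,6,9,12,15,18]}}

```text
t: 12.67
eef_pos: [513.6, -39.5, 16.0]
eef_rot: [[0.811, 0.001, -0.585], [0.585, 0.002, 0.811], [0.002, -1.0, 0.001]]
wrist_force: [0.8, 6.7, 5.4]
grip_width: 12.3
```

```bash
python3 st.py; python3 - <<'E'
from h import *
from cell import *
c=capture("wrist"); cv2.imwrite("pics/w11.png",c["pixels"])
E
python3 st.py
```

```text
t 12.67 pos [513.58 -39.46  16.03] yaw 35.79 F [0.79 6.71 5.37] M [1.344 0.057 0.291] j6 eff -0.746 q6 0.614 w 12.3
t 12.72 pos [513.59 -39.48  16.05] yaw 35.55 F [0.26 6.14 4.41] M [1.296 0.067 0.136] j6 eff -0.321 q6 0.618 w 12.7
```

View pics/w11.png

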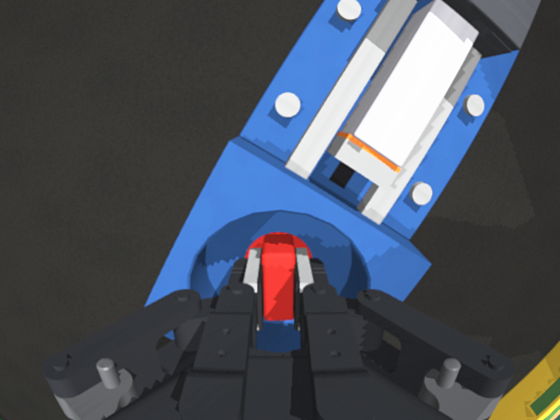

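>>> {"name": "send_rows", "arguments": {"jaw": [0,0,0,0], "translation": [[0,0,0],[0,0,0],[0,0,0],[0,0,0]], "twist": [1.5,3,4.5,6]}}

```text
t: 13.05
eef_pos: [513.6, -39.4, 16.0]
eef_rot: [[0.867, 0.001, -0.498], [0.498, 0.002, 0.867], [0.002, -1.0, 0.001]]
wrist_force: [0.7, 7.1, 5.2]
grip_width: 12.9
```

```bash
python3 st.py
```

```text
t 13.05 pos [513.65 -39.44  16.04] yaw 29.86 F [0.71 7.06 5.24] M [ 1.369 -0.067  0.259] j6 eff -0.23 q6 0.717 w 12.9
```

>>> {"name": "send_rows", "arguments": {"jaw": [0,0,0,0], "translation": [[0,0,0],[0,0,0],[0,0,0],[0,0,0]], "twist": [1.5,3,4.5,6]}}

```text
t: 13.38
eef_pos: [513.7, -39.4, 16.1]
eef_rot: [[0.915, 0.001, -0.405], [0.405, 0.002, 0.915], [0.002, -1.0, 0.001]]
wrist_force: [0.5, 7.1, 4.2]
grip_width: 12.8
```

```bash
python3 st.py
```

```text
t 13.38 pos [513.71 -39.39  16.05] yaw 23.86 F [0.46 7.11 4.2 ] M [ 1.415 -0.146  0.313] j6 eff -0.229 q6 0.822 w 12.8
```

>>> {"name": "send_rows", "arguments": {"jaw": [0,0,0], "translation": [[0,0,0],[0,0,0],[0,0,0]], "twist": [1.5,3,4.5]}}

```text
t: 13.63
eef_pos: [513.8, -39.4, 16.1]
eef_rot: [[0.943, 0.002, -0.332], [0.332, 0.002, 0.943], [0.002, -1.0, 0.002]]
wrist_force: [1.7, 7.5, 3.7]
grip_width: 13.2
```

```bash
python3 st.py
```

```text
t 13.63 pos [513.77 -39.37  16.05] yaw 19.36 F [1.68 7.46 3.69] M [ 1.413 -0.232  0.302] j6 eff -0.229 q6 0.901 w 13.2
```

>>> {"name": "send_rows", "arguments": {"jaw": [0,0,0], "translation": [[0,0,0],[0,0,0],[0,0,0]], "twist": [1.5,3,4.5]}}

```text
t: 13.88
eef_pos: [513.8, -39.4, 16.0]
eef_rot: [[0.967, 0.002, -0.257], [0.257, 0.002, 0.967], [0.002, -1.0, 0.002]]
wrist_force: [1.0, 8.0, 4.3]
grip_width: 12.9
```

```bash
python3 st.py
```

```text
t 13.88 pos [513.83 -39.36  16.05] yaw 14.86 F [1.01 7.95 4.26] M [ 1.424 -0.272  0.309] j6 eff -0.229 q6 0.979 w 12.9
```

>>> {"name": "send_rows", "arguments": {"jaw": [0,0], "translation": [[0,0,0],[0,0,0]], "twist": [1.5,3]}}

```text
t: 14.05
eef_pos: [513.9, -39.3, 16.1]
eef_rot: [[0.979, 0.002, -0.206], [0.206, 0.002, 0.979], [0.002, -1.0, 0.002]]
wrist_force: [2.4, 8.2, 4.3]
grip_width: 12.9
```

```bash
python3 st.py
```

```text
t 14.05 pos [513.88 -39.35  16.08] yaw 11.86 F [2.41 8.21 4.27] M [ 1.516 -0.345  0.306] j6 eff -0.23 q6 1.032 w 12.9
```

>>> {"name": "send_rows", "arguments": {"jaw": [0,0], "translation": [[0,0,0],[0,0,0]], "twist": [1.5,3]}}

```text
t: 14.22
eef_pos: [513.9, -39.3, 16.0]
eef_rot: [[0.988, 0.002, -0.154], [0.154, 0.002, 0.988], [0.002, -1.0, 0.002]]
wrist_force: [1.2, 7.8, 3.3]
grip_width: 13.1
```

```bash
python3 st.py
```

```text
t 14.22 pos [513.91 -39.33  16.05] yaw 8.86 F [1.21 7.85 3.31] M [ 1.508 -0.321  0.265] j6 eff -0.23 q6 1.084 w 13.1
```

>>> {"name": "send_rows", "arguments": {"jaw": [0,0], "translation": [[0,0,0],[0,0,0]], "twist": [1.5,3]}}

```text
t: 14.38
eef_pos: [513.9, -39.3, 16.0]
eef_rot: [[0.995, 0.002, -0.102], [0.102, 0.002, 0.995], [0.002, -1.0, 0.002]]
wrist_force: [2.4, 8.0, 3.2]
grip_width: 12.7
```

```bash
python3 st.py
```

```text
t 14.38 pos [513.93 -39.33  16.04] yaw 5.86 F [2.37 8.03 3.2 ] M [ 1.492 -0.365  0.252] j6 eff -0.23 q6 1.136 w 12.7
```

>>> {"name": "send_rows", "arguments": {"jaw": [0,0], "translation": [[0,0,0],[0,0,0]], "twist": [1.5,3]}}

```text
t: 14.55
eef_pos: [514.0, -39.3, 16.1]
eef_rot: [[0.999, 0.002, -0.05], [0.05, 0.002, 0.999], [0.002, -1.0, 0.002]]
wrist_force: [2.0, 7.5, 3.8]
grip_width: 12.9
```

```bash
python3 st.py
```

```text
t 14.55 pos [513.99 -39.32  16.08] yaw 2.87 F [2.05 7.53 3.83] M [ 1.512 -0.463  0.308] j6 eff -0.23 q6 1.189 w 12.9
```

>>> {"name": "send_rows", "arguments": {"jaw": [0,0], "translation": [[0,0,0],[0,0,0]], "twist": [1.5,3]}}

```text
t: 14.72
eef_pos: [514.0, -39.3, 16.0]
eef_rot: [[1.0, 0.002, 0.002], [-0.002, 0.002, 1.0], [0.002, -1.0, 0.002]]
wrist_force: [3.0, 7.7, 3.4]
grip_width: 12.8
```

```bash
python3 st.py
```

```text
t 14.72 pos [513.99 -39.31  16.04] yaw -0.13 F [3.   7.7  3.42] M [ 1.505 -0.536  0.31 ] j6 eff -0.23 q6 1.241 w 12.8
```

>>> {"name": "send_rows", "arguments": {"jaw": [0,0], "translation": [[0,0,0],[0,0,0]], "twist": [1.5,3]}}

```text
t: 14.88
eef_pos: [514.1, -39.3, 16.1]
eef_rot: [[0.999, 0.002, 0.055], [-0.055, 0.002, 0.999], [0.002, -1.0, 0.002]]
wrist_force: [1.7, 8.1, 2.7]
grip_width: 13.1
```

```bash
python3 st.py
```

```text
t 14.88 pos [514.07 -39.31  16.06] yaw -3.13 F [1.66 8.08 2.67] M [ 1.542 -0.556  0.295] j6 eff -0.23 q6 1.293 w 13.1
```

>>> {"name": "send_rows", "arguments": {"jaw": [0,0], "translation": [[0,0,0],[0,0,0]], "twist": [1.5,3]}}

```text
t: 15.05
eef_pos: [514.1, -39.3, 16.1]
eef_rot: [[0.994, 0.002, 0.107], [-0.107, 0.002, 0.994], [0.002, -1.0, 0.003]]
wrist_force: [2.8, 7.8, 3.3]
grip_width: 13.2
```

```bash
python3 st.py
```

```text
t 15.05 pos [514.12 -39.31  16.06] yaw -6.13 F [2.8  7.82 3.28] M [ 1.572 -0.638  0.259] j6 eff -0.23 q6 1.346 w 13.2
```

>>> {"name": "send_rows", "arguments": {"jaw": [0,0], "translation": [[0,0,0],[0,0,0]], "twist": [1.5,3]}}

```text
t: 15.22
eef_pos: [514.1, -39.3, 16.0]
eef_rot: [[0.987, 0.002, 0.159], [-0.159, 0.002, 0.987], [0.002, -1.0, 0.003]]
wrist_force: [3.9, 7.2, 3.0]
grip_width: 12.5
```

```bash
python3 st.py
```

```text
t 15.22 pos [514.12 -39.3   16.05] yaw -9.13 F [3.93 7.19 2.99] M [ 1.625 -0.653  0.305] j6 eff -0.23 q6 1.398 w 12.5
```

>>> {"name": "send_rows", "arguments": {"jaw": [0,0], "translation": [[0,0,0],[0,0,0]], "twist": [1.5,3]}}

```text
t: 15.38
eef_pos: [514.2, -39.3, 16.1]
eef_rot: [[0.978, 0.002, 0.21], [-0.21, 0.002, 0.978], [0.002, -1.0, 0.003]]
wrist_force: [5.1, 7.3, 1.9]
grip_width: 12.7
```

```bash
python3 st.py; python3 - <<'E'
from h import *
from cell import *
c=capture("wrist"); cv2.imwrite("pics/w12.png",c["pixels"]); np.savez("wrist12.npz",**c)
E
```

```text
t 15.38 pos [514.19 -39.32  16.07] yaw -12.13 F [5.1  7.31 1.92] M [ 1.548 -0.738  0.263] j6 eff -0.231 q6 1.450 w 12.7
```

View pics/w12.png

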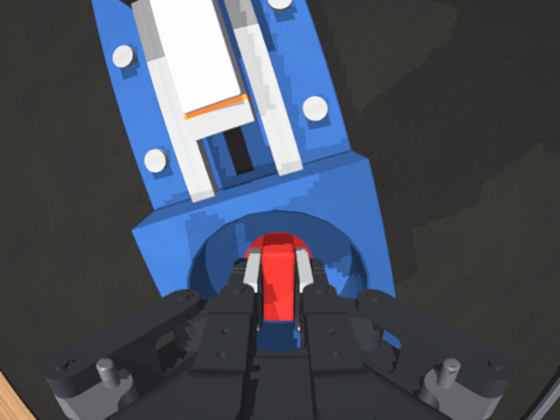

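>>> {"name": "send_rows", "arguments": {"jaw": [0,0], "translation": [[0,0,0],[0,0,0]], "twist": [1.5,3]}}

```text
t: 15.6
eef_pos: [514.2, -39.3, 16.1]
eef_rot: [[0.965, 0.003, 0.261], [-0.261, 0.002, 0.965], [0.002, -1.0, 0.003]]
wrist_force: [4.2, 7.9, 2.1]
grip_width: 12.5
```

```bash
python3 st.py
```

```text
t 15.60 pos [514.21 -39.34  16.08] yaw -15.13 F [4.18 7.94 2.13] M [ 1.552 -0.74   0.262] j6 eff -0.301 q6 1.503 w 12.5
```

>>> {"name": "send_rows", "arguments": {"jaw": [0,0], "translation": [[0,0,0],[0,0,0]], "twist": [1.5,3]}}

```text
t: 15.77
eef_pos: [514.3, -39.3, 16.1]
eef_rot: [[0.95, 0.003, 0.311], [-0.311, 0.002, 0.95], [0.002, -1.0, 0.003]]
wrist_force: [3.9, 8.1, 1.4]
grip_width: 12.5
```

```bash
python3 st.py
```

```text
t 15.77 pos [514.26 -39.34  16.06] yaw -18.13 F [3.93 8.11 1.4 ] M [ 1.535 -0.741  0.31 ] j6 eff -0.231 q6 1.555 w 12.5
```

>>> {"name": "send_rows", "arguments": {"jaw": [0,0], "translation": [[0,0,0],[0,0,0]], "twist": [1.5,3]}}

```text
t: 15.93
eef_pos: [514.3, -39.3, 16.1]
eef_rot: [[0.933, 0.003, 0.36], [-0.36, 0.002, 0.933], [0.002, -1.0, 0.003]]
wrist_force: [3.9, 7.4, 1.8]
grip_width: 12.6
```

```bash
python3 st.py
```

```text
t 15.93 pos [514.28 -39.35  16.06] yaw -21.13 F [3.87 7.37 1.83] M [ 1.553 -0.821  0.306] j6 eff -0.231 q6 1.607 w 12.6
```

>>> {"name": "send_rows", "arguments": {"jaw": [0,0], "translation": [[0,0,0],[0,0,0]], "twist": [1.5,3]}}

```text
t: 16.1
eef_pos: [514.3, -39.4, 16.0]
eef_rot: [[0.913, 0.003, 0.409], [-0.409, 0.002, 0.913], [0.002, -1.0, 0.003]]
wrist_force: [4.5, 8.2, 1.4]
grip_width: 12.9
```

```bash
python3 st.py
```

```text
t 16.10 pos [514.3  -39.36  16.05] yaw -24.13 F [4.52 8.18 1.44] M [ 1.537 -0.884  0.307] j6 eff -0.231 q6 1.660 w 12.9
```

>>> {"name": "send_rows", "arguments": {"jaw": [0,0], "translation": [[0,0,0],[0,0,0]], "twist": [1.5,3]}}

```text
t: 16.27
eef_pos: [514.4, -39.4, 16.1]
eef_rot: [[0.89, 0.003, 0.456], [-0.456, 0.002, 0.89], [0.002, -1.0, 0.003]]
wrist_force: [4.6, 7.9, 0.6]
grip_width: 12.8
```

```bash
python3 st.py
```

```text
t 16.27 pos [514.38 -39.36  16.09] yaw -27.13 F [4.61 7.92 0.64] M [ 1.549 -0.919  0.22 ] j6 eff -0.231 q6 1.712 w 12.8
```

>>> {"name": "send_rows", "arguments": {"jaw": [0,0], "translation": [[0,0,0],[0,0,0]], "twist": [1.5,3]}}

```text
t: 16.43
eef_pos: [514.4, -39.4, 16.1]
eef_rot: [[0.865, 0.003, 0.502], [-0.502, 0.002, 0.865], [0.001, -1.0, 0.003]]
wrist_force: [5.3, 7.3, 0.8]
grip_width: 12.8
```

```bash
python3 st.py
```

```text
t 16.43 pos [514.42 -39.38  16.08] yaw -30.14 F [5.27 7.3  0.79] M [ 1.518 -0.964  0.255] j6 eff -0.232 q6 1.765 w 12.8
```

>>> {"name": "send_rows", "arguments": {"jaw": [0,0], "translation": [[0,0,0],[0,0,0]], "twist": [1.5,3]}}

```text
t: 16.6
eef_pos: [514.4, -39.4, 16.1]
eef_rot: [[0.837, 0.003, 0.547], [-0.547, 0.002, 0.837], [0.001, -1.0, 0.003]]
wrist_force: [5.3, 6.7, 0.8]
grip_width: 12.7
```

```bash
python3 st.py
```

```text
t 16.60 pos [514.45 -39.4   16.08] yaw -33.13 F [5.29 6.68 0.78] M [ 1.521 -1.029  0.307] j6 eff -0.219 q6 1.817 w 12.7
```

>>> {"name": "send_rows", "arguments": {"jaw": [0,0], "translation": [[0,0,0],[0,0,0]], "twist": [1.5,3]}}

```text
t: 16.77
eef_pos: [514.5, -39.4, 16.1]
eef_rot: [[0.808, 0.003, 0.59], [-0.59, 0.002, 0.808], [0.001, -1.0, 0.004]]
wrist_force: [4.8, 6.1, 1.6]
grip_width: 12.4
```

```bash
python3 st.py
```

```text
t 16.77 pos [514.49 -39.45  16.08] yaw -36.13 F [4.82 6.05 1.63] M [ 1.472 -1.051  0.365] j6 eff -0.18 q6 1.869 w 12.4
```

Contact: the joint 6 effort rose from a steady -0.231 to -0.219 and then -0.180, and the wrist moment also rose. That puts contact at a yaw of about -32.4°, so 12 N should come at about -41.9°, with effort near -0.09.

>>> {"name": "send_rows", "arguments": {"jaw": [0,0], "translation": [[0,0,0],[0,0,0]], "twist": [1.5,3]}}

```text
t: 16.93
eef_pos: [514.5, -39.5, 16.1]
eef_rot: [[0.776, 0.003, 0.631], [-0.631, 0.002, 0.776], [0.001, -1.0, 0.004]]
wrist_force: [6.1, 6.4, -0.3]
grip_width: 12.9
```

```bash
python3 st.py
```

```text
t 16.93 pos [514.53 -39.46  16.09] yaw -39.13 F [ 6.1   6.35 -0.25] M [ 1.464 -1.096  0.391] j6 eff -0.142 q6 1.922 w 12.9
```

>>> {"name": "send_rows", "arguments": {"jaw": [0,0], "translation": [[0,0,0],[0,0,0]], "twist": [1.5,3]}}

```text
t: 17.1
eef_pos: [514.6, -39.5, 16.1]
eef_rot: [[0.742, 0.003, 0.671], [-0.671, 0.002, 0.742], [0.001, -1.0, 0.004]]
wrist_force: [6.1, 7.5, -0.2]
grip_width: 13.0
```

```bash
python3 st.py
```

```text
t 17.10 pos [514.55 -39.49  16.06] yaw -42.13 F [ 6.07  7.53 -0.19] M [ 1.415 -1.079  0.424] j6 eff -0.104 q6 1.974 w 13.0
```

Torque says about 10.6 N and angle about 12.3 N, so this is on target. I'll settle and then let go.

>>> {"name": "send_rows", "arguments": {"jaw": [0,0,28,28,28,28,28,28], "translation": [[0,0,0],[0,0,0],[0,0,0],[0,0,0],[0,0,0],[0,0,0],[0,0,0],[0,0,0]], "twist": [0,0,0,0,0,0,0,0]}}

```text
t: 17.77
eef_pos: [513.1, -40.5, 15.5]
eef_rot: [[0.741, -0.0, 0.671], [-0.671, 0.0, 0.741], [-0.0, -1.0, -0.0]]
wrist_force: [0.2, 0.3, -0.0]
grip_width: 28.1
```

```bash
python3 st.py;  python3 - <<'E'
from h import *
from cell import *
c=capture("wrist"); cv2.imwrite("pics/w13.png",c["pixels"]); np.savez("wrist13.npz",**c)
E
```

```text
t 17.77 pos [513.06 -40.52  15.45] yaw -42.14 F [ 0.24  0.33 -0.03] M [ 0.028  0.035 -0.022] j6 eff 0.0 q6 1.973 w 28.1
```

View pics/w13.png

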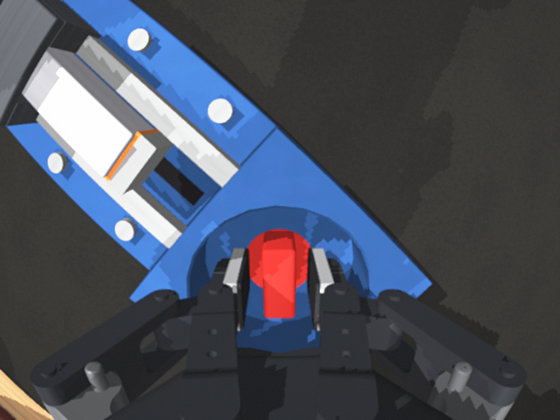

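The bar stays aligned at (280,275), and the blank is between the jaw and the bridge. I'll retreat straight up.

>>> {"name": "send_rows", "arguments": {"jaw": [28,28,28,28,28,28,28,28,28,28], "translation": [[0,-10,0],[0,-25,0],[0,-50,0],[0,-80,0],[0,-110,0],[0,-140,0],[0,-160,0],[0,-160,0],[0,-160,0],[0,-160,0]], "twist": [0,0,0,0,0,0,0,0,0,0]}}

```text
t: 18.65
eef_pos: [512.9, -40.4, 175.2]
eef_rot: [[0.742, -0.0, 0.671], [-0.671, 0.0, 0.742], [-0.0, -1.0, -0.0]]
wrist_force: [0.2, -0.4, 0.1]
grip_width: 28.0
```

```bash
python3 st.py;  python3 - <<'E'
from h import *
from cell import *
c=capture("wrist"); cv2.imwrite("pics/w14.png",c["pixels"]); np.savez("wrist14.npz",**c)
im=c["pixels"]; cv2.imwrite("pics/w14z.png",crop(im,180,60,330,240,3))
E
```

```text
t 18.65 pos [512.92 -40.39 175.25] yaw -42.13 F [ 0.15 -0.44  0.08] M [-0.002 -0.014  0.002] j6 eff 0.0 q6 1.973 w 28.0
```

View pics/w14.png

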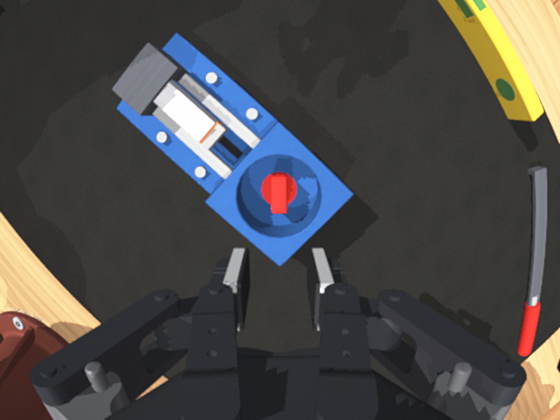

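```bash
python3 - <<'E'
from h import *
c=dict(np.load("wrist14.npz")); im=c["pixels"].astype(int); rr,cc=np.mgrid[:420,:560]
m=((im[...,2]>150)&(im[...,1]<110)&(im[...,0]<110)&(rr>150)&(rr<230)&(cc>250)&(cc<310))
print([(r,np.where(m[r])[0].min(),np.where(m[r])[0].max()) for r in range(168,218,4) if m[r].any()])
# red sum below disc: bar bottom; use G channel brighter = top face
t=m&(im[...,1]>60); ys,xs=np.where(t); sel=ys>204
print([ (r,round(np.where(m[r])[0].mean(),2)) for r in range(204,214)])
cv2.imwrite("pics/w14k.png",crop(c["pixels"],240,150,320,230,7))
E
```

```text
[(176, np.int64(267), np.int64(290)), (180, np.int64(264), np.int64(293)), (184, np.int64(262), np.int64(295)), (188, np.int64(262), np.int64(296)), (192, np.int64(262), np.int64(295)), (196, np.int64(263), np.int64(294)), (200, np.int64(266), np.int64(291)), (204, np.int64(270), np.int64(287)), (208, np.int64(272), np.int64(286)), (212, np.int64(272), np.int64(286))]
[(204, np.float64(278.5)), (205, np.float64(278.5)), (206, np.float64(278.5)), (207, np.float64(279.0)), (208, np.float64(279.0)), (209, np.float64(279.0)), (210, np.float64(278.5)), (211, np.float64(279.0)), (212, np.float64(279.0)), (213, np.float64(283.0))]
```

View pics/w14k.png

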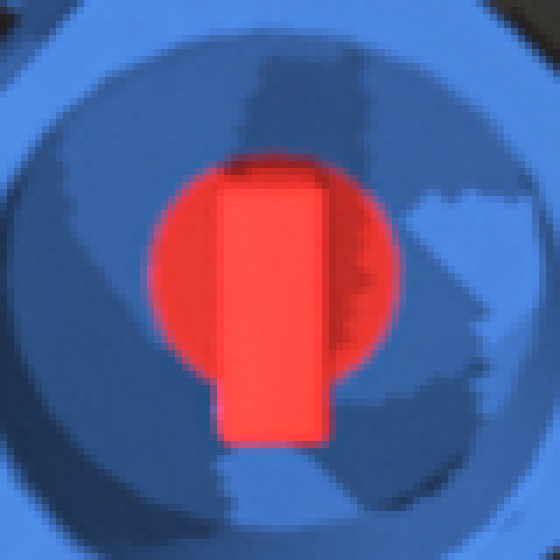

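The bar is upright in the image, so it is still aligned with the tool to within about 1° and has not sprung back. I'll hand the job in.

```bash
python3 - <<'E'
from cell import *
print(finish_job())
E
```

```text
the job is handed in; nothing more can be done
None
```

The blank is in the jig's channel, clamped against the hidden stop at about 10.6–12.3 N, and the job is handed in at about 19 s of the 64 s allowed.

- **Placing:** I laid the blank in the channel about midway between the jaw and the bridge, and it came clear of the gripper cleanly when released.
- **Tightening:** I turned the knob about 135° clockwise. Contact with the stop showed after about 125°, when the turning torque began to rise from its steady level.
- **Press on the blank:** the two estimates differ slightly. The torque rise gives about 10.6 N and the knob angle past contact gives about 12.3 N; both are inside the 6–20 N limits. The wrist moment also rose, by about 0.14 N m, which agrees, but a single reading is noisy by about 2 N.
- **Last checks:** after I let go and raised the arm clear, the knob had not sprung back (to within about 1°). The jaw was against the blank, the blank was in the bridge mouth, and the wrist force was near zero. The other bench items were never touched.

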